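# Bed in and centre the denture flask on the platen

### The job

Bed in and centre the big round steel flask that stands off-centre on the round metal platen: nudge it from its outer side along the platen's long engraved line until its centre is about 2.5 cm past the platen's centre, then tap it back from the opposite side until it stands centred in the engraved ring. It must slide flat on the platen and never be lifted or tipped; leave the brass collar on the platen and the smaller flask on the bench where they are, and finish with everything at rest.

Things in the scene. Friction and masses are not known exactly. Their poses are not given: they have to be found in the camera images.
- flask: the big flask: a plain round steel cylinder, 100 mm in diameter, 45 mm high, about 0.6 kg, with a smooth side, a flat closed top with three flush brass screws, and a dark seam at half height, standing loose on the platen (too wide to grip). Sliding it takes roughly 2 to 10 N. Origin at the centre of its underside, z up.
- platen: fixed flat aluminium disc, 240 mm in diameter, top 20 mm above the bench, no rim. A thin black line runs along a full diameter (its x axis, pointing any way on the bench), with a black ring 122 mm in diameter round the centre. Origin: centre of its underside, z up. The flask starts 40 to 55 mm from the centre on the -x half, within 8 mm of the line.
- collar: a bystander: loose brass collar, 26 mm in diameter, 14 mm high, standing on the platen near its edge, about 98 mm to the +y side of the line's middle. Origin at the centre of its underside. Leave it alone.
- small_flask: a bystander: the smaller steel flask, 68 mm in diameter, 40 mm high, standing on the bench beside the platen, 340 to 380 mm to the left or right of the robot's middle line. Origin at the centre of its underside. Leave it alone.
Mind the look-alikes: they are no part of the job. Several things have the shape of the platen; the one meant has the colours described above. What is shaped like the flask but blue is not meant.

How it is judged:
On the way, in this order (a step that is already met when the one before it is completed fails the run):
1. the flask is touched by the fingers from its outer side (where it starts) (contact force between the fingers and flask above 0.3 N and x of the grasp point in the frame of platen below -0.05 m), for 0.02 s.
2. the flask's centre has been pushed at least 15 mm past the platen's centre (x of flask in the frame of platen above 0.015 m), for 0.1 s.
3. the flask is tapped by the fingers from the opposite side (contact force between the fingers and flask above 0.3 N and x of the grasp point in the frame of platen above 0.04 m), for 0.02 s.
At the end, for the whole second after the job is handed in: The big flask stands flat and at rest on the platen with its centre within 12 mm of the platen's centre; the brass collar and the small flask are within 20 mm of where they started (horizontal distance between flask and platen below 0.012 m and z of flask in the frame of platen between 0.015 and 0.025 m and angle between flask's own z axis and vertical below 0.1 rad and linear speed of flask below 0.01 m/s and distance of each of collar, small_flask from where it was at the start of the episode below 0.02 m); the robot touches nothing.
It fails at once if the flask is lifted more than 10 mm off the platen (z of flask in the frame of platen above 0.03 m).
It fails at once if the flask is tipped by more than about 17 degrees or pushed off the platen (angle between flask's own z axis and vertical above 0.3 rad or z of flask in the frame of platen below 0.01 m).
It fails at once if the collar or the small flask is moved by more than 20 mm (distance of any of collar, small_flask from where it was at the start of the episode above 0.02 m).
It also fails if it takes over 45 s, if anything falls off the work surface, if the arm or the gripper's body presses on something with over 40 N, if the wrist force passes 120 N, or if a joint passes its speed limit or range.

### The arm

A 6-joint arm with a two-finger parallel gripper is mounted at the origin on the work surface. World frame = base frame: x ahead of the robot, y to its left, z up, the work surface at z = 0. Lengths are in m, angles in rad, forces in N, time in s.
With the tool pointing down it reaches from about 0.375 to 0.975 m from the base axis. Payload 3.8 kg.
Tool frame: the origin (TCP) lies at the very end of the fingers, on their centre line; the grasp point (between the pads) lies 19 mm behind it; z points along the fingers, y is the line along which they close (so a half turn about z gives the same grasp; the last joint's range is limited). The gripper opens to 85 mm and grips with 20 to 120 N. Pads are 22 mm wide; open, the fingers measure 114 mm over their backs; the gripper's body (76 mm by 85 mm) begins 54 mm behind the grasp point. The pads swing forward as they close: fully open they stand 13 mm farther back than shut.
Start: joints at [1.254, 0.264, 1.604, -0, 1.274, -0.037], TCP at [0.186, 0.649, 0.231] pointing down, gripper open.
Joint ranges: [-2.63, 2.63], [-0.94, 2.18], [0.31, 2.57], [-1.31, 4.45], [0, 2.66], [-2.55, 2.55]. Speed limits (rad/s): [2.57, 2.57, 3.14, 3.14, 3.14, 3.14].

### API

Orientations are given as a unit quaternion [w, x, y, z].
In Python, from rig import manip, read_camera, camera_params, job gives the robot as it stands.
- The arm moves only by the tool move_arm, never from a script. Its arguments are lists of equal length, an entry for each row: "delta_pos": the shift along the tool's x, y, z as a fraction of full scale, a list of three; "twist": the turn about the tool's z as a fraction of full scale; "claw": the closure, from -1 (fully open) to 1 (shut), so that 0 is half open. In form: {"delta_pos": [[tx, ty, tz], ...], "twist": [twist, ...], "claw": [claw, ...]}. A call has 1 to 12 rows; each row is the pose to reach, as a shift and turn from the pose commanded when the call began, along the tool's axes at that moment; what a row does not reach only later rows make up. Full scale, the value 1, is 200 mm for a shift and pi/4 rad for a turn. A row lasts 1/12 s, in which the tool goes at most 41.7 mm and 7.16 degrees, less where a joint would pass 70% of its speed; a pose out of reach is approached as far as the arm can. A call with a number of a shift or a turn outside -1 to 1 is refused whole. A call with a gripper value outside its range is refused whole. The fingers move at their own pace and stop on an object; "force" is the grip in N (left out, the last holds). Time passes only in rows, so rows that repeat a pose let the fingers close. It gives the time, the measured TCP pose, the force, the opening and the grip force at its end, in the units of the state.
- manip.read_state(): the state, without advancing time (a new reading comes with each control period).
- read_camera(name): name is "scene" or "side" or "wrist"; returns the picture (420x560x3 uint8, red, green, blue); there is no depth.
- camera_params(name): a dict with "fx", "fy", "cx", "cy" (pixels), "rvec" (rotation vector, rad) and "tvec" (3), from world to camera coordinates, as OpenCV has them. Camera axes: x right, y down, z forward; pixel columns grow to the right and rows downward; lengths in m; the calibration is good to about 2 mm. A picture is of the moment at which its call begins: read the wrist's pose just before it. camera_params takes no time and is no camera call; for the wrist camera it gives the pose at the moment of the call.
- job.finish_job(): hands the job in; it is judged then, once.
The state is a dict: "time_s": time; "qpos": joint angles; "joint_vel": joint speeds; "effort": joint torques, N m; "tool_pos": TCP position; "orientation": TCP orientation; "wrist_force": force on the tool from outside, world axes, zero at the start; "torque": the same for the moment, N m; "gripper_width": finger opening in m; "grasp_force": force on a finger pad.
Only numpy, scipy, OpenCV 4.12 (cv2) and the standard library are available. Lean on these libraries where they do the work, as an engineer would, in place of code of your own. Each camera call takes 0.05 s, during which the arm holds its last target. There are 200 camera calls.

## Working session

There is one attempt and no reset: what is moved stays moved. The work goes in short steps, Python scripts to look and compute and a tool call to move; the robot and the scene stay as the last step left them, time stands still between calls to the robot, and variables do not carry over. Pictures are saved under pics/ and viewed, at most 10 in all, crops included, and the job is handed in when it is done.

Besides the shell and the picture viewer there is one more tool, called after ">>>" by a JSON object that holds its "op" and its "data". move_arm: Moves the arm, as the interface text tells. Shift numbers are shares of 200 mm and turn numbers shares of pi/4 rad, none past 1 either way. Its arguments: {"type":"object","properties":{"delta_pos":{"type":"array","items":{"type":"array","items":{"type":"number","minimum":-1,"maximum":1}}},"twist":{"type":"array","items":{"type":"number","minimum":-1,"maximum":1}},"claw":{"type":"array","items":{"type":"number"}},"force":{"type":"number"}},"required":["delta_pos","twist","claw"]}

```bash
mkdir -p pics; cat > h.py <<'E'
import numpy as np, cv2
from rig import manip, read_camera, camera_params, job
def ray(cam,px,z):
    p=camera_params(cam) if isinstance(cam,str) else cam
    R=cv2.Rodrigues(np.array(p["rvec"],float))[0]; t=np.array(p["tvec"],float).ravel()
    px=np.atleast_2d(np.array(px,float))
    d=np.c_[(px[:,0]-p["cx"])/p["fx"],(px[:,1]-p["cy"])/p["fy"],np.ones(len(px))]@R
    c=-R.T@t
    return c+d*((z-c[2])/d[:,2])[:,None]
def save(cam,f):
    im=read_camera(cam); cv2.imwrite(f,im[:,:,::-1]); return im
E
python3 - <<'E'
from h import *
print(manip.read_state())
a=save("scene","pics/s0.png");b=save("side","pics/d0.png")
for c in("scene","side"):print(camera_params(c))
cv2.imwrite("pics/both.png",cv2.resize(np.vstack([a,b])[:,:,::-1],None,fx=.71,fy=.71))
E
```

```text
{'time_s': 0.0, 'qpos': array([ 1.25409678e+00,  2.64777341e-01,  1.60540261e+00,  8.67884456e-06,
        1.27368601e+00, -3.69055329e-02]), 'joint_vel': array([ 7.84427963e-04,  1.58505410e-03, -1.69169610e-03,  9.39893075e-04,
       -1.46671268e-05, -1.95200249e-04]), 'effort': array([-3.35367531e-04, -5.15115988e+01, -3.67305315e+01, -3.70197859e-04,
        1.30731976e-02, -6.92691238e-07]), 'tool_pos': array([0.18617802, 0.64804524, 0.22993027]), 'orientation': array([-2.04000996e-04,  1.39442299e-01,  9.90229546e-01, -1.11820444e-03]), 'wrist_force': array([ 0.84133293, -0.4690344 ,  0.28846767]), 'torque': array([0.01297936, 0.02992718, 0.01276744]), 'grasp_force': 0.0, 'gripper_width': 0.08534401214502664}
{'fx': 437.81649310572294, 'fy': 437.81649310572294, 'cx': 281.30450134095696, 'cy': 208.79030613531387, 'rvec': array([ 0.9368206 ,  2.3565303 , -1.19003257]), 'tvec': array([ 0.33462766, -0.14157223,  1.2178577 ])}
{'fx': 500.8261125267138, 'fy': 500.8261125267138, 'cx': 279.093369364079, 'cy': 211.0617871087681, 'rvec': array([ 2.264636  , -0.15984737,  0.04451133]), 'tvec': array([-0.47915714,  0.09122283,  1.28230855])}
```

View pics/s0.png

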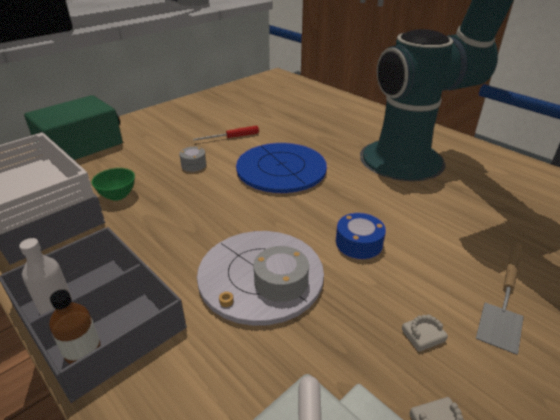

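View pics/d0.png

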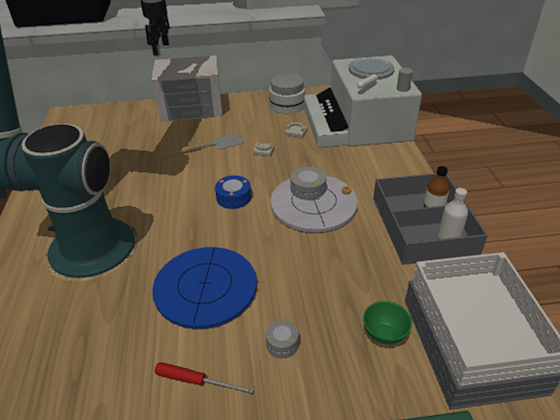

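Candidates for the flask are steel at scene (281,272), a blue one at (360,235) and the small steel one at (193,160). For the platen they are silver at scene (260,275) and blue at (281,167). By the description I choose the steel flask and the silver platen, and I'll check that in a close crop.

```bash
python3 - <<'E'
from h import *
a=cv2.imread("pics/s0.png");b=cv2.imread("pics/d0.png")
A=cv2.resize(a[225:325,190:330],None,fx=4,fy=4,interpolation=3)
B=cv2.resize(b[155:235,264:364],None,fx=4,fy=4,interpolation=3)
o=np.zeros((400,560+240,3),np.uint8);o[:,:560]=A;o[:240,560:]=cv2.resize(B,(240,192))[:192].copy() if 0 else cv2.resize(B,(240,240))
cv2.imwrite("pics/c0.png",o)
for n,im,roi in(("scene",a,(185,220,335,330)),("side",b,(262,150,366,236))):
    hsv=cv2.cvtColor(im,cv2.COLOR_BGR2HSV)
    print(n)
    for p in ([(215,275),(240,300),(285,265),(280,290),(150,250),(226,299)] if n=="scene" else [(285,210),(340,210),(309,172),(309,190),(250,230)]):print(p,hsv[p[1],p[0]])
E
```

```text
scene
(215, 275) [169  13 155]
(240, 300) [167  14 165]
(285, 265) [161  13 155]
(280, 290) [18 17 73]
(150, 250) [ 16 110 127]
(226, 299) [ 16 115 124]
side
(285, 210) [150   7 144]
(340, 210) [150   6 139]
(309, 172) [143   7 138]
(309, 190) [40  9 82]
(250, 230) [ 18 110 132]
```

View pics/c0.png

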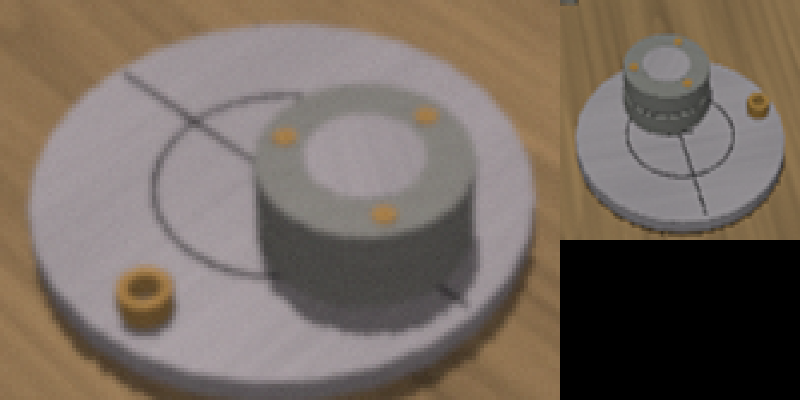

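The crop confirms the choice: grey steel flask with three brass screws (scene px about (261,259), (297,254), (286,279)) on the silver platen. The line runs (221,243)–(306,301) and the collar is at (226,298).

```bash
cat > meas.py <<'E'
from h import *
def circ(P):
    from scipy.optimize import least_squares
    r=least_squares(lambda q:np.hypot(P[:,0]-q[0],P[:,1]-q[1])-q[2],[*P.mean(0)[:2],.05],loss='soft_l1',f_scale=.002)
    return r.x
def screws(im,cam,roi):
    x0,y0,x1,y1=roi
    hsv=cv2.cvtColor(np.ascontiguousarray(im),cv2.COLOR_RGB2HSV)[y0:y1,x0:x1]
    m=((hsv[...,0]>8)&(hsv[...,0]<25)&(hsv[...,1]>75)).astype(np.uint8)
    n,l,s,c=cv2.connectedComponentsWithStats(m)
    return [(c[i]+[x0,y0],s[i,4]) for i in range(1,n) if s[i,4]>=3]
def cen3(P): # circle through three screws
    return circ(P)
E
python3 - <<'E'
from meas import *
a=cv2.imread("pics/s0.png");b=cv2.imread("pics/d0.png")
for n,im,roi in(("scene",a,(250,243,312,285)),("side",b,(290,163,328,190))):
    s=screws(im[:,:,::-1],n,roi); print(n,s)
    P=ray(n,[x for x,k in s],.065); print(P.mean(0),circ(P))
# platen rim: low-saturation mask, upper (far) side contour at top edge
for n,im,box in(("scene",a,(185,220,335,330)),("side",b,(262,150,366,236))):
    x0,y0,x1,y1=box; hsv=cv2.cvtColor(im,cv2.COLOR_BGR2HSV)[y0:y1,x0:x1]
    m=((hsv[...,1]<50)&(hsv[...,2]>105)).astype(np.uint8)
    m=cv2.morphologyEx(m,cv2.MORPH_OPEN,np.ones((3,3)))
    c=max(cv2.findContours(m,0,1)[0],key=cv2.contourArea)[:,0]+[x0,y0]
    for k in range(4):
        P=ray(n,c,.02)
        q=circ(P) if k==0 else circ(P[abs(np.hypot(*(P[:,:2]-q[:2]).T)-q[2])<.004]); 
    print(n,"platen",q)
L=ray("scene",[(221.2,243.2),(306.2,300.7)],.02);print(L,L.mean(0),np.linalg.norm(L[0]-L[1]))
M=ray("side",[(264+120/2.4,155+135/3),(264+145/2.4,155+213/3)],.02);print(M)
print("collar",ray("scene",(226.5,295),.034),"small",ray("scene",(193,153),.04))
E
```

```text
scene [(array([309.33333333, 244.06666667]), np.int32(15)), (array([296.27272727, 253.5       ]), np.int32(22)), (array([260.57142857, 258.71428571]), np.int32(21)), (array([285.56, 278.08]), np.int32(25))]
[0.56463074 0.12656798 0.065     ] [0.57177103 0.12664832 0.04496008]
side [(array([309.40625   , 166.13839286]), np.int32(224)), (array([294.33333333, 176.88888889]), np.int32(9)), (array([316.5, 182.2]), np.int32(10))]
[0.57946857 0.13129245 0.065     ] [0.58488016 0.13213289 0.04095739]
scene platen [0.59276681 0.08037986 0.11821405]
side platen [0.58823621 0.08690319 0.11046685]
[[ 0.59857886 -0.03343582  0.02      ]
 [ 0.58346593  0.19212294  0.02      ]] [0.5910224  0.07934356 0.02      ] 0.2260644876194625
[[ 0.59035371  0.07394392  0.02      ]
 [ 0.59726536 -0.03562072  0.02      ]]
collar [[0.68437915 0.09653997 0.034     ]] small [[ 0.44537931 -0.35491086  0.04      ]]
```

```bash
python3 - <<'E'
from meas import *
from scipy.optimize import least_squares
fx=lambda P,r:least_squares(lambda q:np.hypot(P[:,0]-q[0],P[:,1]-q[1])-r,P.mean(0)[:2],loss='soft_l1',f_scale=.001).x
a=cv2.imread("pics/s0.png");b=cv2.imread("pics/d0.png")
P1=ray("scene",[(296.3,253.5),(260.6,258.7),(285.6,278.1)],.065);P2=ray("side",[(313.6,169),(294.3,176.9),(316.5,182.2)],.065)
print("flask",P1.mean(0),P2.mean(0),circ(P1),circ(P2))
for n,im,(x0,y0,x1,y1) in(("scene",a,(185,220,335,330)),("side",b,(262,150,366,236))):
    g=cv2.cvtColor(im,cv2.COLOR_BGR2GRAY)
    hsv=cv2.cvtColor(im,cv2.COLOR_BGR2HSV)
    bh=cv2.morphologyEx(g,cv2.MORPH_BLACKHAT,np.ones((7,7)))
    ys,xs=np.where((bh>22)&(hsv[...,1]<60)); k=(xs>x0)&(xs<x1)&(ys>y0)&(ys<y1)
    P=ray(n,np.c_[xs[k],ys[k]],.02)[:,:2]
    c=np.array([.592,.081])
    for i in range(6):
        r=np.hypot(*(P-c).T); Q=P[abs(r-.061)<(.012 if i<3 else .004)]; c=fx(Q,.061)
    r=np.hypot(*(P-c).T); u=(P-c)@np.array([.067,-.998]); v=(P-c)@np.array([.998,.067])
    l=P[(u>-.02)&(u<.116)&(abs(v)<.015)&(abs(r-.061)>.006)]
    d=cv2.fitLine(l.astype(np.float32),cv2.DIST_HUBER,0,.01,.01).ravel()
    print(n,"ring",c,len(Q),np.std(np.hypot(*(Q-c).T)-.061),"line",d,len(l))
    hs=hsv[y0:y1,x0:x1]
    m=cv2.morphologyEx(((hs[...,1]<50)).astype(np.uint8),2,np.ones((3,3)))
    cc=max(cv2.findContours(m,0,1)[0],key=cv2.contourArea)[:,0]+[x0,y0]
    R=ray(n,cc,.02)[:,:2]; q=c
    for i in range(6): q=fx(R[abs(np.hypot(*(R-q).T)-.12)<.006],.12)
    print("rim",q)
E
```

```text
flask [0.58326771 0.12683032 0.065     ] [0.58249397 0.12604682 0.065     ] [0.58319698 0.12665133 0.03811925] [0.58130033 0.12632871 0.03727991]
scene ring [0.59127611 0.07882816] 170 0.0014501053458341995 line [ 0.02678749 -0.9996412   0.5963715   0.01422773] 75
rim [0.59549375 0.08362098]
side ring [0.58947092 0.07875559] 149 0.0018876138923283182 line [ 0.05464616 -0.9985058   0.5928876   0.02616479] 88
rim [0.58707839 0.06736766]
```

```bash
cat > go.py <<'E'
from h import *
from scipy.spatial.transform import Rotation as Ro
import sys
C=np.array([.5903,.0788]);X=np.array([.06,-.998]);Y=np.array([.998,.06])
def W(u,v): return C+u*X+v*Y
def rel(p): d=np.array(p)[:2]-C; return d@X,d@Y
def delta(u,v,z,yaw=np.arctan2(.06,.998)):
    s=manip.read_state();q=s["orientation"];R=Ro.from_quat([*q[1:],q[0]]).as_matrix()
    d=R.T@(np.array([*W(u,v),z])-s["tool_pos"])
    cur=np.arctan2(R[1,1],R[0,1]); t=-((yaw-cur+np.pi/2)%np.pi-np.pi/2)
    print("t",s["time_s"],"uv",np.round(rel(s["tool_pos"]),4),"z",s["tool_pos"][2].round(4),"F",s["wrist_force"].round(1),"w",round(s["gripper_width"],4),"delta/200",np.round(d/.2,3),"twist",round(t/(np.pi/4),3),"tilt",R[:,2].round(3))
if len(sys.argv)>1: delta(*map(float,sys.argv[1:4]))
E
python3 go.py -.16 -.0046 .15; python3 - <<'E'
from h import *
for p in [(424,333),(500,327),(300,400),(440,410)]: print(p,ray("scene",p,.01))
E
```

```text
t 0.1 uv [-0.5924 -0.3691] z 0.2301 F [ 0.6  0.  -0.2] w 0.0852 delta/200 [-2.44  -1.431  0.403] twist 1.567 tilt [-0.001 -0.002 -1.   ]
(424, 333) [[0.48507644 0.36910214 0.01      ]]
(500, 327) [[0.38086713 0.45033543 0.01      ]]
(300, 400) [[0.71887329 0.310473   0.01      ]]
(440, 410) [[0.58541336 0.45702886 0.01      ]]
```

>>> {"op": "move_arm", "data": {"delta_pos": [[-0.83,-0.52,0],[-0.83,-0.52,0],[-0.83,-0.52,0],[-0.83,-0.52,0],[-0.83,-0.52,0],[-0.83,-0.52,0]], "twist": [0.5,0.5,0.5,0.5,0.5,0.5], "claw": [0,0,0,0,0,0]}}

```text
time_s: 0.6
tool_pos: [0.3204, 0.4986, 0.2307]
orientation: [0.001, 0.332, 0.943, -0.001]
wrist_force: [0.4, -0.2, 0.1]
gripper_width: 0.0429
grasp_force: 0.0
```

```bash
python3 go.py -.16 -.0046 .15
```

```text
t 0.6 uv [-0.4352 -0.2442] z 0.2307 F [ 0.4 -0.2  0.1] w 0.0429 delta/200 [-1.811 -0.213  0.409] twist 1.062 tilt [ 0.001 -0.003 -1.   ]
```

>>> {"op": "move_arm", "data": {"delta_pos": [[-0.95,-0.11,0],[-0.95,-0.11,0],[-0.95,-0.11,0],[-0.95,-0.11,0],[-0.95,-0.11,0],[-0.95,-0.11,0],[-0.95,-0.11,0],[-0.95,-0.11,0]], "twist": [1,1,1,1,1,1,1,1], "claw": [0,0,0,0,0,0,0,0]}}

```text
time_s: 1.27
tool_pos: [0.4523, 0.367, 0.2307]
orientation: [-0.0, 0.667, 0.745, -0.0]
wrist_force: [-0.7, 0.8, 0.1]
gripper_width: 0.0426
grasp_force: 0.0
```

```bash
python3 go.py -.15 -.0046 .1
```

```text
t 1.2667 uv [-0.2959 -0.1205] z 0.2307 F [-0.7  0.8  0.1] w 0.0426 delta/200 [-0.758  0.542  0.653] twist 0.065 tilt [-0.001 -0.    -1.   ]
```

>>> {"op": "move_arm", "data": {"delta_pos": [[-0.76,0.54,0.65],[-0.76,0.54,0.65],[-0.76,0.54,0.65],[-0.76,0.54,0.65],[-0.76,0.54,0.65],[-0.76,0.54,0.65],[-0.76,0.54,0.65],[-0.76,0.54,0.65]], "twist": [0.065,0.065,0.065,0.065,0.065,0.065,0.065,0.065], "claw": [0,0,0,0,0,0,0,0]}}

```text
time_s: 1.93
tool_pos: [0.5759, 0.2285, 0.1002]
orientation: [-0.001, 0.685, 0.728, -0.001]
wrist_force: [-0.5, 0.6, 1.0]
gripper_width: 0.0424
grasp_force: 0.0
```

```bash
python3 go.py -.137 -.0046 .028
```

```text
t 1.9333 uv [-0.1502 -0.0054] z 0.1002 F [-0.5  0.6  1. ] w 0.0424 delta/200 [-0.066  0.005  0.361] twist 0.002 tilt [-0.003 -0.    -1.   ]
```

>>> {"op": "move_arm", "data": {"delta_pos": [[0,0,0.18],[0,0,0.36],[0,0,0.36],[-0.03,0.005,0.36],[-0.065,0.005,0.36],[-0.065,0.005,0.36]], "twist": [0,0,0,0,0,0], "claw": [0,0,0,0,0,0]}}

```text
time_s: 2.43
tool_pos: [0.5805, 0.2158, 0.0325]
orientation: [0.001, 0.685, 0.729, 0.002]
wrist_force: [0.4, -0.6, 0.8]
gripper_width: 0.0426
grasp_force: 0.0
```

```bash
python3 go.py -.032 0 .028; python3 - <<'E'
from h import *
a=save("scene","pics/s1.png");b=save("side","pics/d1.png")
A=cv2.resize(a[150:330,190:430],None,fx=2,fy=2);B=cv2.resize(b[100:240,220:380],(320,280))
o=np.zeros((360,800,3),np.uint8);o[:,:480]=A;o[:280,480:]=B;cv2.imwrite("pics/c1.png",o[:,:,::-1])
E
```

```text
t 2.4333 uv [-0.1373 -0.0016] z 0.0325 F [ 0.4 -0.6  0.8] w 0.0426 delta/200 [-0.527  0.007  0.022] twist 0.003 tilt [ 0.005  0.001 -1.   ]
```

View pics/c1.png

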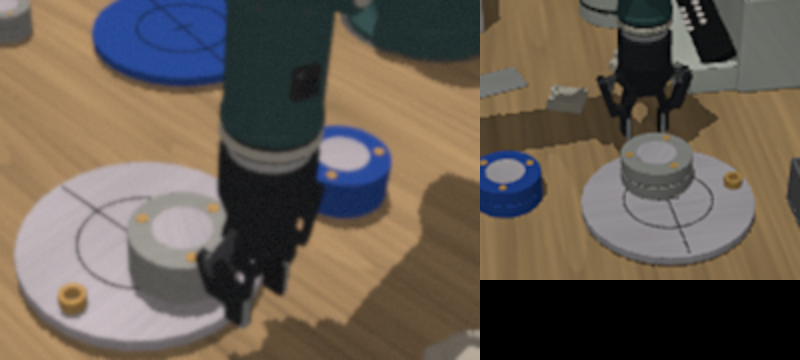

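The fingers straddle the outer side of the steel flask (crop about (230,260)), clear of the blue one. Now I push.

>>> {"op": "move_arm", "data": {"delta_pos": [[-0.03,0,0.015],[-0.06,0,0.015],[-0.09,0,0.015],[-0.12,0,0.015],[-0.15,0,0.015],[-0.18,0,0.015],[-0.21,0,0.015],[-0.24,0.002,0.015],[-0.27,0.003,0.015],[-0.3,0.004,0.015],[-0.33,0.005,0.015],[-0.36,0.006,0.015]], "twist": [0,0,0,0,0,0,0,0,0,0,0,0], "claw": [0,0,0,0,0,0,0,0,0,0,0,0]}}

```text
time_s: 3.53
tool_pos: [0.5841, 0.1434, 0.0263]
orientation: [-0.0, 0.685, 0.729, 0.0]
wrist_force: [-0.4, 4.5, -0.3]
gripper_width: 0.0428
grasp_force: 1.8
```

```bash
python3 go.py -.032 0 .029; python3 - <<'E'
from meas import *
from go import rel
a=read_camera("scene");b=read_camera("side");cv2.imwrite("pics/s2.png",a[:,:,::-1]);cv2.imwrite("pics/d2.png",b[:,:,::-1])
for n,im,roi in(("scene",a,(215,225,312,290)),("side",b,(288,160,340,215))):
    for c,k in screws(im,n,roi): print(n,c.round(1),k,np.round(rel(ray(n,c,.065)[0]),4))
E
```

```text
t 3.5333 uv [-0.0648 -0.0023] z 0.0263 F [-0.4  4.5 -0.3] w 0.0428 delta/200 [-0.164  0.011 -0.014] twist 0.002 tilt [-0.  0. -1.]
scene [234.  230.3] 501 [ 0.0814 -0.0089]
scene [306.5 242. ] 8 [-0.0442 -0.0796]
scene [244.8 249.7] 19 [0.0246 0.0153]
side [293.6 163.7] 44 [-0.1145 -0.0316]
side [319.9 161.7] 20 [-0.1077  0.0441]
side [332.5 169.1] 236 [-0.0642  0.0694]
side [308.1 169.1] 128 [-0.0797  0.0026]
side [290.1 174.6] 31 [-0.0646 -0.0523]
side [317.  176.3] 7 [-0.0408  0.0186]
side [298.4 185.7] 9 [-0.0101 -0.0408]
side [321.5 190.8] 10 [0.0253 0.0141]
```

>>> {"op": "move_arm", "data": {"delta_pos": [[-0.03,0.005,0],[-0.06,0.007,0],[-0.09,0.01,0],[-0.12,0.01,0],[-0.15,0.01,0],[-0.17,0.01,0],[-0.17,0.01,0],[-0.17,0.01,0]], "twist": [0,0,0,0,0,0,0,0], "claw": [0,0,0,0,0,0,0,0]}}

```text
time_s: 4.3
tool_pos: [0.5882, 0.109, 0.0263]
orientation: [0.0, 0.685, 0.729, -0.0]
wrist_force: [0.5, 0.1, -0.2]
gripper_width: 0.0427
grasp_force: 0.0
```

```bash
cat > look.py <<'E'
from meas import *
from go import rel
import sys
a=read_camera("scene");b=read_camera("side");cv2.imwrite("pics/s%s.png"%sys.argv[1],a[:,:,::-1]);cv2.imwrite("pics/d%s.png"%sys.argv[1],b[:,:,::-1])
for n,im,roi in(("scene",a,(210,225,312,310)),("side",b,(288,160,345,225))):
    for c,k in screws(im,n,roi):
        p=np.array(rel(ray(n,c,.065)[0]))
        if k<40 and np.hypot(*p)<.09: print(n,c.round(1),k,p.round(4))
E
python3 look.py 3; python3 go.py -.1 0 .13
```

```text
t 4.3 uv [-0.0302 -0.0003] z 0.0263 F [ 0.5  0.1 -0.2] w 0.0427 delta/200 [ 0.348  0.002 -0.519] twist 0.002 tilt [ 0.    -0.001 -1.   ]Traceback (most recent call last):
  File "look.py", line 2, in <module>
    from go import rel
  File "go.py", line 12, in <module>
    if len(sys.argv)>1: delta(*map(float,sys.argv[1:4]))
                        ~~~~~^^^^^^^^^^^^^^^^^^^^^^^^^^^
TypeError: delta() missing 2 required positional arguments: 'v' and 'z'
```

Back off, rise, and go over.

>>> {"op": "move_arm", "data": {"delta_pos": [[0.1,0,0],[0.2,0,0],[0.25,0,-0.1],[0.25,0,-0.3],[0.25,0,-0.5],[0.25,0,-0.6],[0.25,0,-0.6]], "twist": [0,0,0,0,0,0,0], "claw": [0,0,0,0,0,0,0]}}

```text
time_s: 4.88
tool_pos: [0.5896, 0.1607, 0.1536]
orientation: [0.004, 0.685, 0.729, 0.005]
wrist_force: [0.5, 0.8, 1.6]
gripper_width: 0.0423
grasp_force: 0.0
```

```bash
sed -i 's/^if len/if __name__=="__main__" and len/' go.py; python3 look.py 3; python3 go.py .112 0 .146
```

```text
scene [265.2 236.6] 20 [ 0.0237 -0.0374]
scene [231.  241.7] 18 [0.0602 0.0177]
scene [254.1 259. ] 22 [-0.006  0.021]
side [320.5 183.5] 8 [-0.0066  0.0197]
side [343.2 189.8] 20 [0.0336 0.0714]
side [301.8 193. ] 10 [ 0.0232 -0.0391]
side [325.4 198.3] 9 [0.0586 0.0161]
t 4.9833 uv [-0.0811  0.0005] z 0.1477 F [ 0.1  0.5 -0.3] w 0.0425 delta/200 [-0.966 -0.005  0.009] twist 0.003 tilt [ 0.003 -0.    -1.   ]
```

>>> {"op": "move_arm", "data": {"delta_pos": [[-0.2,0,0],[-0.4,0,0],[-0.6,0,0],[-0.8,0,0],[-0.97,0,0],[-0.97,0,0],[-0.97,0,0],[-0.97,0,0.2],[-0.97,0,0.4],[-0.97,0,0.59],[-0.97,0,0.59],[-0.97,0,0.59]], "twist": [0,0,0,0,0,0,0,0,0,0,0,0], "claw": [0,0,0,0,0,0,0,0,0,0,0,0]}}

```text
time_s: 5.98
tool_pos: [0.5939, -0.0323, 0.0252]
orientation: [-0.003, 0.684, 0.729, -0.002]
wrist_force: [0.4, 0.1, 0.5]
gripper_width: 0.0426
grasp_force: 0.0
```

```bash
python3 go.py .0565 0 .028
```

```text
t 5.9833 uv [ 0.1111 -0.003 ] z 0.0252 F [0.4 0.1 0.5] w 0.0426 delta/200 [ 0.273  0.016 -0.014] twist 0.004 tilt [-0.007  0.001 -1.   ]
```

>>> {"op": "move_arm", "data": {"delta_pos": [[0.03,0.01,-0.01],[0.06,0.012,-0.01],[0.09,0.012,-0.01],[0.12,0.012,-0.01],[0.145,0.012,-0.01],[0.17,0.012,-0.01],[0.195,0.012,-0.01],[0.22,0.012,-0.01],[0.24,0.012,-0.01],[0.26,0.012,-0.01],[0.27,0.012,-0.01],[0.27,0.012,-0.01]], "twist": [0,0,0,0,0,0,0,0,0,0,0,0], "claw": [0,0,0,0,0,0,0,0,0,0,0,0]}}

```text
time_s: 6.98
tool_pos: [0.597, 0.0198, 0.0316]
orientation: [0.001, 0.685, 0.729, 0.0]
wrist_force: [-0.2, -4.8, 3.7]
gripper_width: 0.0424
grasp_force: 2.3
```

```bash
python3 look.py 4; python3 go.py .0565 0 .028
```

```text
scene [225.8 236.1] 15 [0.0796 0.0137]
scene [273.5 243.5] 20 [-0.0019 -0.0336]
scene [238.6 247.4] 21 [0.0376 0.0189]
scene [260.4 266.2] 23 [-0.0275  0.0264]
side [343.4 190.7] 13 [0.0374 0.0709]
side [323.4 193.3] 9 [0.037  0.0164]
t 7.0833 uv [0.0592 0.0031] z 0.0314 F [ 0.1 -5.2  4.2] w 0.0427 delta/200 [ 0.014 -0.016  0.017] twist 0.003 tilt [ 0.002 -0.001 -1.   ]
```

>>> {"op": "move_arm", "data": {"delta_pos": [[0.005,-0.006,0],[0.01,-0.012,0],[0.015,-0.016,0],[0.015,-0.016,0],[0.015,-0.016,0]], "twist": [0,0,0,0,0], "claw": [0,0,0,0,0]}}

```text
time_s: 7.5
tool_pos: [0.5945, 0.0228, 0.0314]
orientation: [0.002, 0.685, 0.728, 0.001]
wrist_force: [3.1, -3.3, 3.6]
gripper_width: 0.0431
grasp_force: 2.6
```

>>> {"op": "move_arm", "data": {"delta_pos": [[-0.02,0,0],[-0.06,0,0],[-0.15,0,0],[-0.25,0,0],[-0.3,0,-0.1],[-0.3,0,-0.3],[-0.3,0,-0.6],[-0.3,0,-0.8],[-0.3,0,-0.8],[-0.3,0,-0.8]], "twist": [0,0,0,0,0,0,0,0,0,0], "claw": [0,0,0,0,0,0,0,0,0,0]}}

```text
time_s: 8.33
tool_pos: [0.5997, -0.0372, 0.1965]
orientation: [0.004, 0.685, 0.729, 0.003]
wrist_force: [0.5, -0.3, 1.2]
gripper_width: 0.0427
grasp_force: 0.0
```

```bash
python3 look.py 5; python3 go.py .0565 0 .028; python3 - <<'E'
from h import *
o=np.hstack([cv2.resize(cv2.imread("pics/s5.png")[130:330,180:380],(400,400)),cv2.resize(cv2.imread("pics/d5.png")[155:355,240:390],(400,533))[:400]])
cv2.imwrite("pics/c5.png",o)
E
```

```text
scene [275.8 244. ] 20 [-0.0059 -0.0355]
scene [240.5 247.5] 20 [0.0349 0.0167]
scene [262.2 266.7] 24 [-0.0307  0.0251]
side [319.8 178. ] 10 [-0.0313  0.0241]
side [300.4 186.7] 9 [-0.0046 -0.0365]
side [343.2 189.8] 20 [0.0336 0.0714]
side [322.3 192.9] 9 [0.0345 0.014 ]
t 8.4333 uv [ 0.1157 -0.001 ] z 0.1905 F [ 0.1  1.  -0.9] w 0.0427 delta/200 [0.296 0.005 0.813] twist 0.002 tilt [ 0.  0. -1.]
```

View pics/c5.png

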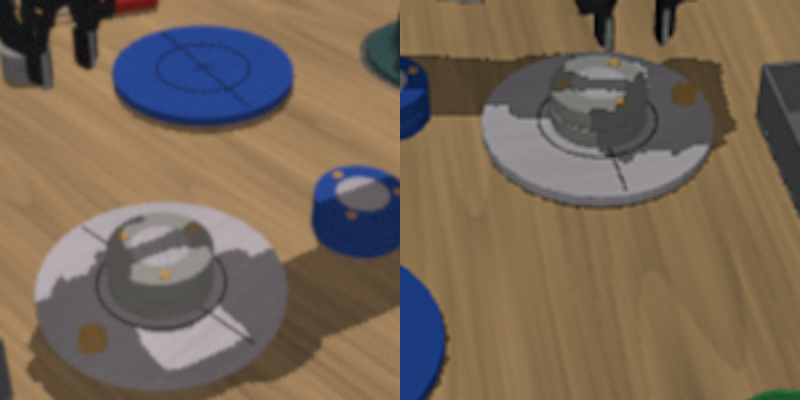

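The flask (crops about (160,265) and (600,100)) stands concentric in the ring, about 1–2 mm off by the screws. The collar is undisturbed and the gripper is clear, so I'm handing in.

```bash
python3 -c "from rig import job;print(job.finish_job())"
```

```text
the job is handed in; nothing more can be done
None
```

I pushed the flask to about 25 mm past the platen's centre, tapped it back to about 1–2 mm from centre by camera measurement, and handed the job in at about 8.4 s; the hand-in returned no verdict.

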